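Re-set a ratcheting copy board to its second notch

TASK

The tilting copy board is propped too steep, in its third notch. Take it by its red bar and raise it past its last notch, feeling for the sprung top stop, until the pawl is thrown out, without forcing the board against the stop; lower it gently by hand until it lies flat on its rests, then raise it to the second notch from the bottom and leave it propped there. Do not let the board drop at any time, and leave the vial, dish and battery beside it alone.

Things in the scene. Friction and masses are not known exactly. Their poses are not given: they have to be found in the camera images.
- stand: Grey base plate (250 x 275 x 12 mm) of the copy board, fixed to the table. Origin on the table straight under the middle of the hinge axis; its x axis points from the hinge to the bar side of the flat board (roughly to the robot's left), y along the hinge (roughly towards the robot), z up. The plate reaches from x = -65 to +185 mm.
- hinge (a point): Middle of the board's hinge axis, 108 mm above the table, at the board's lower side; the axis runs along the stand's y. Damping 0.15 N m s/rad. A brass trip lug and a stop arm are set together on its shaft; their setting differs from start to start and no pose shows it.
- board (a joint): Tilt of the white board (132 x 190 x 9 mm, far edge 135 mm from the hinge axis), rad: 0 = flat on its rests, grows as the edge with the red bar rises. A ratchet holds it at about 0.20, 0.37, 0.54, 0.71 (notch 1 to 4 from the bottom): it can be raised, with a click per notch, but not lowered. Starts in notch 3. The board weighs 0.5 to 0.9 kg.
- pawl_pivot (a point): Pivot, fixed to the stand, of the ratchet pawl (blue, yellow weight) on the robot's side of the board. Past notch 4, at a hidden tilt of 0.83 to 1.07, the lug throws it outward; it stays out by its weight and the board can be lowered past all notches. Below a tilt of about 0.07 a pin tips it back in and raising clicks again.
- bar (a point): Middle of the red grip bar: round, 12 mm thick, 120 mm long, parallel to the hinge and 190 mm from it, with a rod at each end. It turns with the board and can turn between finger pads. 49 mm are free between it and the white panel, nothing beyond it. Its height: 108 mm when flat, 177 mm in notch 2, 245 to 275 mm where the pawl goes. Its pull from the board's weight: 2 to 4 N.
- buffer: Black housing of the sprung top stop, beyond the board as the robot sees it, with an orange plunger; origin on the table at y = -104 mm of the stand. The stop arm meets it about 0.02 rad before the pawl is thrown. From there the bar pulls down 1 to 2 N more per mm; the pawl goes at 5 to 9 N more, surely by 10 N. Over 38 N on the plunger (15 N more at the bar) is forcing it.
- vial_a: Glass sample vial, 24 mm across, 50 mm tall, standing; origin at the centre of its underside. Bystander.
- petri_a: Covered dish, 61 mm across, 13 mm high; origin at the centre of its underside. Bystander.
- battery_a: Round battery, 15 mm across, 50 mm tall, standing; origin at the centre of its underside. Bystander.

How it is judged:
On the way, in this order (a step that is already met when the one before it is completed fails the run):
1. the board is raised past its last notch (value of joint board above 0.82 rad).
2. the board lies flat on its rests (value of joint board below 0.03 rad), for 0.1 s.
At the end, for the whole second after the job is handed in: After having been raised past the last notch and then laid flat, the board rests still and let go in the second notch from the bottom (tilt 0.33 to 0.42 rad); vial, dish and battery are standing within 20 mm of where they stood (value of joint board between 0.33 and 0.42 rad and velocity of joint board between -0.05 and 0.05 rad/s and distance of each of vial_a, petri_a, battery_a from where it was at the start of the episode below 0.02 m and angle between each of vial_a, battery_a's own z axis and vertical below 0.5 rad); the robot touches nothing.
It fails at once if the board is let drop (falls faster than 2 rad/s) (velocity of joint board below -2 rad/s).
It fails at once if the board is forced against its top stop (over 38 N on the buffer) (contact force between buffer and anything else above 38 N).
It fails at once if a bystander is pushed away or knocked over (distance of any of vial_a, petri_a, battery_a from where it was at the start of the episode above 0.02 m or angle between any of vial_a, battery_a's own z axis and vertical above 0.5 rad).
It also fails if it takes over 54 s, if anything falls off the work surface, if the arm or the gripper's body presses on something with over 40 N, if the wrist force passes 120 N, or if a joint passes its speed limit or range.

ROBOT

A 6-joint arm with a two-finger parallel gripper is mounted at the origin on a cart in front of the work surface, level with it; the furniture and walls round the work are solid. World frame = base frame: x ahead of the robot, y to its left, z up, the work surface at z = 0. Lengths are in m, angles in rad, forces in N, time in s.
With the tool pointing down it reaches from about 0.35 to 0.975 m from the base axis. Payload 17.4 kg.
Tool frame: the origin (TCP) lies midway between the tips of the shut fingers; the grasp point (between the pads) lies 19 mm behind it; z points along the fingers, y is the line along which they close (so a half turn about z gives the same grasp; the last joint's range is limited). The gripper opens to 85 mm and grips with 20 to 120 N. Pads are 22 mm wide; open, the fingers measure 114 mm over their backs; the gripper's body (76 mm by 85 mm) begins 54 mm behind the grasp point. The pads swing forward as they close: fully open they stand 13 mm farther back than shut.
Start: joints at [1.184, 0.116, 1.442, -0, 1.584, -0.038], TCP at [0.231, 0.634, 0.196] pointing down, gripper open.
Joint ranges: [-2.83, 2.83], [-0.83, 2.19], [0.07, 2.5], [-1.14, 4.28], [0.01, 3], [-2.97, 2.97]. Speed limits (rad/s): [1.89, 1.89, 2.22, 3.14, 3.14, 3.14].

INTERFACE

Orientations are given as a unit quaternion [x, y, z, w].
In Python, from cell import state, grab_frame, sign_off gives the robot as it stands.
- The arm moves only by the tool arm_command, never from a script. Its argument "rows" is a list of rows, each an object with "xyz": the shift along the world's x, y, z in mm, a list of three; "dr": the turn, a rotation vector about the world's x, y, z in degrees, a list of three; "claw": the gripper's target within -1 to 1 (shut at 1, half-way at 0, fully open at -1). In form: [{"xyz": [x, y, z], "dr": [ax, ay, az], "claw": claw}, ...]. A call has 1 to 20 rows; each row is the pose to reach, as a shift and turn from the pose commanded when the call began; what a row does not reach only later rows make up. A row lasts 1/10 s, in which the tool goes at most 50 mm and 8.59 degrees, less where a joint would pass 70% of its speed; a pose out of reach is approached as far as the arm can. A call with a gripper value outside its range is refused whole. The fingers move at their own pace and stop on an object; "force" is the grip in N (left out, the last holds). Time passes only in rows, so rows that repeat a pose let the fingers close. It gives the time, the measured TCP pose, the force, the opening and the grip force at its end, in the units of the state.
- state(): the state, without advancing time (a new reading comes with each control period).
- grab_frame(name): name is "scene" or "top"; returns a dict with "image" (400x640x3 uint8, red, green, blue), "camera_matrix" (3x3 intrinsics, pixels), "T" (4x4, takes a point from camera to world coordinates). Camera axes: x right, y down, z forward; pixel columns grow to the right and rows downward; lengths in m; the calibration is good to about 2 mm. A picture is of the moment at which its call begins. There is no depth.
- sign_off(): hands the job in; it is judged then, once.
The state is a dict: "time": time; "joints": joint angles; "joint_vel": joint speeds; "joint_torque": joint torques, N m; "eef_pos": TCP position; "tcp_rot": TCP orientation; "ft_force": force on the tool from outside, world axes, zero at the start; "wrist_torque": the same for the moment, N m; "grip_width": finger opening in m; "finger_force": force on a finger pad.
Only numpy, scipy, OpenCV 4.12 (cv2) and the standard library are available. Lean on these libraries where they do the work, as an engineer would, in place of code of your own. Each camera call takes 0.05 s, during which the arm holds its last target. There are 200 camera calls.

## Working session

There is one attempt and no reset: what is moved stays moved. The work goes in short steps, Python scripts to look and compute and a tool call to move; the robot and the scene stay as the last step left them, time stands still between calls to the robot, and variables do not carry over. Pictures are saved under pics/ and viewed, at most 10 in all, crops included, and the job is handed in when it is done.

Besides the shell and the picture viewer there is one more tool, called after "Emit:" as a command line: name --argument value ..., lists and objects as JSON in quotes. arm_command: Moves the arm, as the interface text tells. Its arguments: {"type":"object","properties":{"rows":{"type":"array"},"force":{"type":"number"}},"required":["rows"]}

```bash
mkdir -p pics
cat > h.py <<'E'
import numpy as np, cv2
from cell import state, grab_frame, sign_off
def snap(n,f):
    d=grab_frame(n); cv2.imwrite(f'pics/{f}.png',d['image'][:,:,::-1]); np.savez(f'{f}.npz',K=d['camera_matrix'],T=d['T'],im=d['image']); return d
def ray(d,u,v):
    r=d['T'][:3,:3]@np.linalg.inv(d['K'])@np.array([u,v,1.]); return d['T'][:3,3],r
def atz(d,u,v,z):
    o,r=ray(d,u,v); return o+r*(z-o[2])/r[2]
def proj(d,p):
    q=d['T'][:3,:3].T@(np.asarray(p)-d['T'][:3,3]); q=d['K']@q; return q[:2]/q[2]
E
python3 - <<'E'
from h import *
for n in('scene','top'):
    d=snap(n,n+'0'); print(n,d['T'].round(3).tolist(),d['camera_matrix'].tolist())
s=state(); print(s)
E
```

```text
scene [[0.635, -0.651, 0.417, 0.208], [-0.773, -0.546, 0.325, -0.184], [0.016, -0.528, -0.849, 0.796], [0.0, 0.0, 0.0, 1.0]] [[443.9989022811446, 0.0, 323.75114416789353], [0.0, 443.9989022811446, 201.08171341875143], [0.0, 0.0, 1.0]]
top [[0.013, -0.987, 0.159, 0.396], [-1.0, -0.009, 0.025, 0.087], [-0.023, -0.159, -0.987, 0.922], [0.0, 0.0, 0.0, 1.0]] [[398.5116373767122, 0.0, 327.356215083156], [0.0, 398.5116373767122, 199.00347200304694], [0.0, 0.0, 1.0]]
{'time': 0.1, 'joints': array([ 1.18418342e+00,  1.16454312e-01,  1.44221608e+00,  5.19721003e-06,
        1.58399065e+00, -3.78123656e-02]), 'joint_vel': array([-0.00026508, -0.00024505, -0.00043925, -0.00127493, -0.00061089,
        0.00068484]), 'joint_torque': array([ 1.59350751e-03, -7.33672786e+01, -6.33793330e+01, -1.17984428e-04,
        5.31290556e-03, -1.20137568e-05]), 'eef_pos': array([0.23063065, 0.6341536 , 0.19571409]), 'tcp_rot': array([ 1.73517482e-01,  9.84830644e-01, -5.21661018e-04, -1.15053384e-04]), 'ft_force': array([-0.1701205 ,  0.09050811, -0.53407451]), 'wrist_torque': array([ 0.04281847, -0.02713901,  0.04503373]), 'finger_force': 0.0, 'grip_width': 0.0852442553995227}
```

View pics/scene0.png

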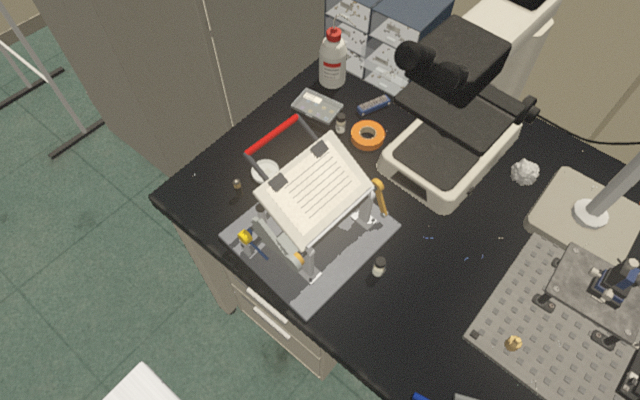

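View pics/top0.png

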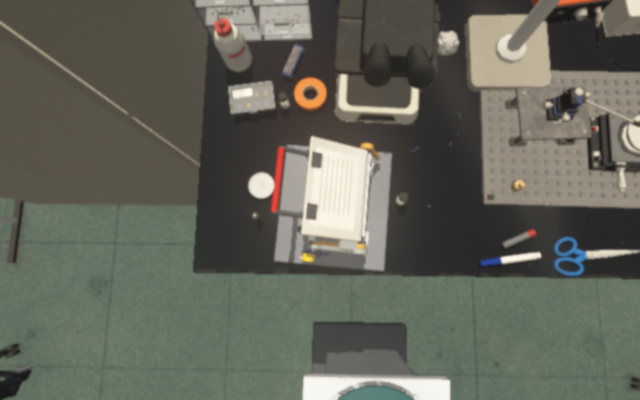

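The scene view shows the red bar from (247,152) to (299,119). In the top view it runs from (281,148) to (276,210). The dish is at (261,185), the dark battery at (255,216), and the vial is at (402,200) or (284,101). Next I'll triangulate the bar.

```bash
python3 - <<'E'
from h import *
D={n:dict(np.load(n+'0.npz')) for n in('scene','top')}
E={}
for n,box in(('scene',(235,105,310,165)),('top',(265,140,290,220))):
    d=D[n]; im=d['im'].astype(int); m=(im[...,0]>110)&(im[...,1]<70)&(im[...,2]<70)
    k=np.zeros_like(m); k[box[1]:box[3],box[0]:box[2]]=1; m&=k
    v,u=np.nonzero(m); c,(w,h),a=r=cv2.minAreaRect(np.c_[u,v].astype(np.float32)); p=cv2.boxPoints(r)
    p=p[np.argsort(p[:,1])]; E[n]=[p[:2].mean(0),p[2:].mean(0)]; print(n,len(u),E[n],w,h)
    d['K']=d['K'];
P=[]
for i in(0,1):
    o1,r1=ray(D['scene'],*E['scene'][i]); o2,r2=ray(D['top'],*E['top'][i])
    s=np.linalg.lstsq(np.c_[r1,-r2],o2-o1,rcond=None)[0]; a,b=o1+r1*s[0],o2+r2*s[1]; P.append((a+b)/2); print(P[-1],np.linalg.norm(a-b))
P=np.array(P); print('len',np.linalg.norm(P[0]-P[1]),'mid',P.mean(0))
# stand frame: y along hinge toward robot
y=P[1]-P[0]; y[2]=0;y/=np.linalg.norm(y); x=np.array([y[1],-y[0],0]); 
print('y',y,'x',x)
mid=P.mean(0); th=np.arcsin((mid[2]-.108)/.19); hg=mid-x*.19*np.cos(th); print('tilt',th,'hinge',hg)
for th in(0,.2,.37,.54,.71,.85,1.07): print(th,(hg*[1,1,0]+x*.19*np.cos(th)+[0,0,.108+.19*np.sin(th)]).round(4))
for n,u,v,z in(('top',261,185,.013),('top',255,214,.05),('top',402,199,.05),('top',284,101,.05),('scene',265,172,.013),('scene',237,184,.045),('scene',379,262,.045),('scene',340,118,.045)): print(n,u,v,atz(D[n],u,v,z))
# plate corners
hg0=hg*[1,1,0]
for a in(-.065,.185):
  for b in(-.1375,.1375): q=hg0+x*a+y*b+[0,0,.012]; print(proj(D['top'],q),proj(D['scene'],q))
E
python3 -c "
import cv2
a=cv2.imread('pics/top0.png')[80:280,180:440];b=cv2.imread('pics/scene0.png')[80:320,200:420]
cv2.imwrite('pics/c1.png',cv2.hconcat([cv2.resize(a,(400,308),interpolation=2),cv2.resize(b,(400,436),interpolation=2)[:308]]) if 0 else cv2.resize(b,(550,600),interpolation=2))"
```

```text
scene 406 [array([296.85394 , 115.493225], dtype=float32), array([245.81708, 153.4437 ], dtype=float32)] 7.4484968185424805 63.600284576416016
top 398 [array([280.84674, 147.32848], dtype=float32), array([273.46716, 211.28468], dtype=float32)] 7.335943698883057 64.38054656982422
[0.60931295 0.19428435 0.20064581] 0.0010105316560185046
[0.4886403  0.20358093 0.20098783] 0.0003914682779860896
len 0.12103070372516946 mid [0.54897662 0.19893264 0.20081682]
y [-0.99704559  0.07681208  0.        ] x [0.07681208 0.99704559 0.        ]
tilt 0.5103808377927972 hinge [0.53624225 0.03363632 0.20081682]
0 [0.5508 0.2231 0.108 ]
0.2 [0.5505 0.2193 0.1457]
0.37 [0.5498 0.2103 0.1767]
0.54 [0.5488 0.1961 0.2057]
0.71 [0.5473 0.1773 0.2318]
0.85 [0.5459 0.1587 0.2507]
1.07 [0.5432 0.1246 0.2747]
top 261 185 [0.57408853 0.2653965  0.013     ]
top 255 214 [0.50136967 0.26890683 0.05      ]
top 402 199 [ 0.53790737 -0.0556777   0.05      ]
top 284 101 [0.76531184 0.21245767 0.05      ]
scene 265 172 [0.56812729 0.2588876  0.013     ]
scene 237 184 [0.49506377 0.26360005 0.045     ]
scene 379 262 [ 0.54010149 -0.05906808  0.045     ]
scene 340 118 [0.77088719 0.21451508 0.045     ]
[392.49859651 146.82591408] [406.81333815 219.04325552]
[384.68022135 264.72066086] [311.88245419 314.54268437]
[287.17350347 138.43621406] [318.66074333 151.00765029]
[274.42646456 254.72454544] [222.55715945 228.64769147]
```

View pics/c1.png

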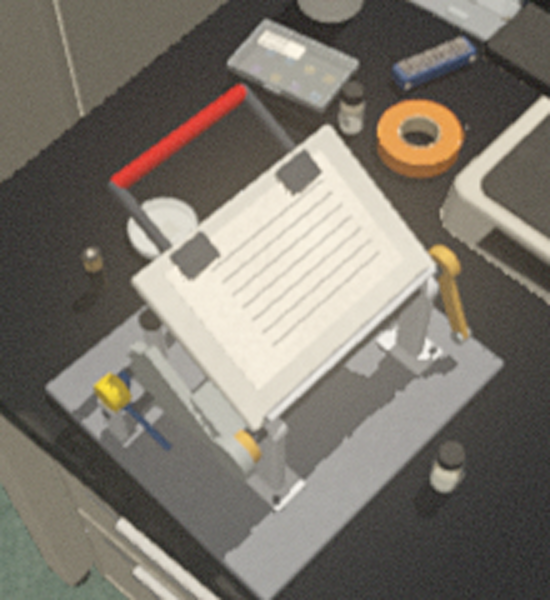

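The bar fit holds up: 121 mm long against the 120 mm given, with its height matching notch 3. Now I'll move above the bar and yaw +15.6° so the fingers close across it.

Emit:
arm_command --rows '[{"xyz":[0,0,50],"dr":[0,0,0],"claw":0},{"xyz":[0,0,120],"dr":[0,0,0],"claw":0},{"xyz":[80,-110,120],"dr":[0,0,8],"claw":0},{"xyz":[318,-435,120],"dr":[0,0,15.6],"claw":0},{"xyz":[318,-435,120],"dr":[0,0,15.6],"claw":0},{"xyz":[318,-435,120],"dr":[0,0,15.6],"claw":0},{"xyz":[318,-435,120],"dr":[0,0,15.6],"claw":0},{"xyz":[318,-435,120],"dr":[0,0,15.6],"claw":0},{"xyz":[318,-435,120],"dr":[0,0,15.6],"claw":0},{"xyz":[318,-435,120],"dr":[0,0,15.6],"claw":0},{"xyz":[318,-435,120],"dr":[0,0,15.6],"claw":0},{"xyz":[318,-435,120],"dr":[0,0,15.6],"claw":0},{"xyz":[318,-435,120],"dr":[0,0,15.6],"claw":0},{"xyz":[318,-435,120],"dr":[0,0,15.6],"claw":0},{"xyz":[318,-435,120],"dr":[0,0,15.6],"claw":0},{"xyz":[318,-435,120],"dr":[0,0,15.6],"claw":0}]' --force 60

```text
time: 1.7
eef_pos: [0.5483, 0.2, 0.3163]
tcp_rot: [0.038, 0.999, 0.0, -0.0]
ft_force: [-0.0, 1.0, -0.2]
grip_width: 0.0427
finger_force: 0.0
```

Emit:
arm_command --rows '[{"xyz":[0,-1,-30],"dr":[0,0,0],"claw":0},{"xyz":[0,-1,-60],"dr":[0,0,0],"claw":0},{"xyz":[0,-1,-90],"dr":[0,0,0],"claw":0},{"xyz":[0,-1,-115],"dr":[0,0,0],"claw":0},{"xyz":[0,-1,-132],"dr":[0,0,0],"claw":0},{"xyz":[0,-1,-132],"dr":[0,0,0],"claw":0}]'

```text
time: 2.3
eef_pos: [0.5475, 0.1989, 0.1823]
tcp_rot: [0.038, 0.999, -0.0, -0.001]
ft_force: [-0.1, -0.0, -0.3]
grip_width: 0.0427
finger_force: 0.0
```

Run:
```python
from h import *
d=snap('scene','s1'); cv2.imwrite('pics/c2.png',cv2.resize(d['image'][60:300,200:420,::-1],(550,600),interpolation=2)); s=state(); print(s['eef_pos'],s['ft_force'])
```

```text
[0.54819894 0.19894547 0.1842192 ] [ 0.52274441 -0.93395626  0.96582041]
```

View pics/c2.png

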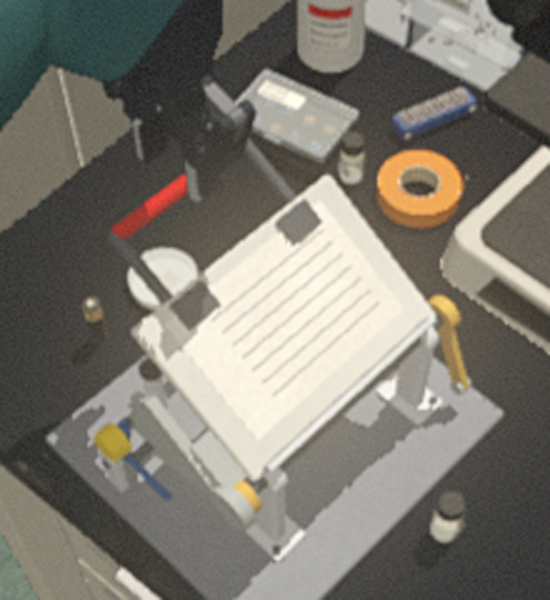

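The fingers straddle the bar near its middle, at about (190,190) in the crop. Closing now.

Emit:
arm_command --rows '[{"xyz":[0,0,0],"dr":[0,0,0],"claw":1},{"xyz":[0,0,0],"dr":[0,0,0],"claw":1},{"xyz":[0,0,0],"dr":[0,0,0],"claw":1},{"xyz":[0,0,0],"dr":[0,0,0],"claw":1},{"xyz":[0,0,0],"dr":[0,0,0],"claw":1},{"xyz":[0,0,0],"dr":[0,0,0],"claw":1}]' --force 40

```text
time: 2.95
eef_pos: [0.5487, 0.1983, 0.1845]
tcp_rot: [0.038, 0.999, 0.0, 0.0]
ft_force: [0.6, 0.1, -0.4]
grip_width: 0.0002
finger_force: 0.0
```

The fingers shut on nothing. I'll look closer.

Run:
```python
from h import *
d=snap('scene','s2'); t=snap('top','t2'); 
a=cv2.resize(d['image'][60:200,220:360,::-1],(400,400),interpolation=2); b=cv2.resize(t['image'][110:250,220:360,::-1],(400,400),interpolation=2)
cv2.imwrite('pics/c3.png',cv2.hconcat([a,b])); s=state(); print(s['eef_pos'],s['ft_force'],proj(d,s['eef_pos']),proj(t,s['eef_pos']))
```

```text
Traceback (most recent call last):
  File "h.py", line 10, in proj
    q=d['T'][:3,:3].T@(np.asarray(p)-d['T'][:3,3]); q=d['K']@q; return q[:2]/q[2]
                                                      ~^^^^^
KeyError: 'K'
```

View pics/c3.png

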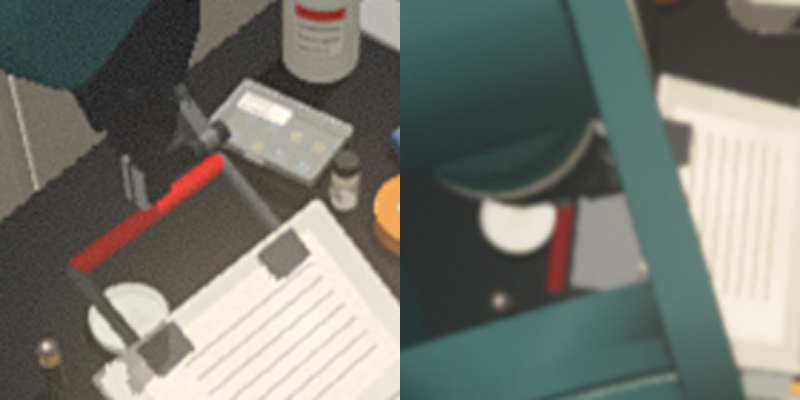

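```bash
sed -i "s/d=grab_frame(n);/d=grab_frame(n); d['K']=d['camera_matrix'];/" h.py
python3 - <<'E'
from h import *
d=dict(np.load('s2.npz')); t=dict(np.load('t2.npz')); s=state(); p=s['eef_pos']
for dz in(0,.019,.06,.1): print(dz,(proj(d,p+[0,0,dz])-[220,60])*2.857,(proj(t,p+[0,0,dz])-[220,110])*2.857)
# red now
for n,q,box in(('s',d,(225,90,312,165)),('t',t,(260,170,290,220))):
    im=q['im'].astype(int); m=(im[...,0]>90)&(im[...,1]<70)&(im[...,2]<75)
    k=np.zeros_like(m); k[box[1]:box[3],box[0]:box[2]]=1; m&=k; v,u=np.nonzero(m)
    print(n,len(u),cv2.boxPoints(cv2.minAreaRect(np.c_[u,v].astype(np.float32))).tolist())
bar=np.array([.549,.1989,.2008]); print((proj(d,bar)-[220,60])*2.857)
im=cv2.cvtColor(d['im'],cv2.COLOR_RGB2BGR)[90:160,235:315]; cv2.imwrite('pics/c4.png',cv2.resize(im,(640,560),interpolation=cv2.INTER_CUBIC))
E
```

```text
0 [151.74023798 229.14381895] [167.80726647 202.56574166]
0.019 [149.22016186 208.9421905 ] [163.58801867 196.57584414]
0.06 [143.40486553 162.32516369] [153.70856742 182.55038191]
0.1 [137.17432719 112.3794418 ] [142.89624173 167.20055511]
s 410 [[243.16001892089844, 150.8800048828125], [294.52001953125, 112.3600082397461], [299.44000244140625, 118.92001342773438], [248.08001708984375, 157.44000244140625]]
t 186 [[270.5230712890625, 210.8153839111328], [274.32305908203125, 180.41539001464844], [280.96923828125, 181.2461700439453], [277.16925048828125, 211.6461639404297]]
[149.22546667 211.03499502]
```

View pics/c4.png

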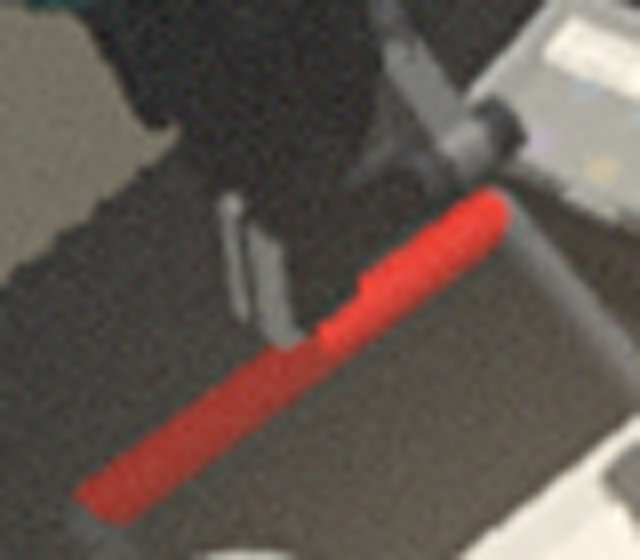

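The bar is unmoved. The shut fingertips seem to end at the bar's upper edge, at about (290,345) in the crop, so the pads passed above it. I'll reopen, go lower and close again.

Emit:
arm_command --rows '[{"xyz":[0,0,5],"dr":[0,0,0],"claw":0},{"xyz":[0,0,5],"dr":[0,0,0],"claw":0},{"xyz":[0,0,5],"dr":[0,0,0],"claw":0},{"xyz":[0,0,5],"dr":[0,0,0],"claw":0},{"xyz":[0,0,-5],"dr":[0,0,0],"claw":0},{"xyz":[0,0,-15],"dr":[0,0,0],"claw":0},{"xyz":[0,0,-20],"dr":[0,0,0],"claw":0},{"xyz":[0,0,-20],"dr":[0,0,0],"claw":0}]'

```text
time: 3.85
eef_pos: [0.5482, 0.1982, 0.1629]
tcp_rot: [0.038, 0.999, -0.0, -0.001]
ft_force: [-0.3, 0.3, 0.1]
grip_width: 0.0431
finger_force: 0.0
```

Emit:
arm_command --rows '[{"xyz":[0,0,0],"dr":[0,0,0],"claw":1},{"xyz":[0,0,0],"dr":[0,0,0],"claw":1},{"xyz":[0,0,0],"dr":[0,0,0],"claw":1},{"xyz":[0,0,0],"dr":[0,0,0],"claw":1},{"xyz":[0,0,0],"dr":[0,0,0],"claw":1},{"xyz":[0,0,0],"dr":[0,0,0],"claw":1}]'

```text
time: 4.45
eef_pos: [0.5488, 0.1981, 0.1646]
tcp_rot: [0.038, 0.999, -0.0, 0.0]
ft_force: [0.4, -4.7, 1.0]
grip_width: 0.01
finger_force: 39.6
```

Gripped something at 10 mm, though the bar is 12 mm. I'll check where it sits in the pads.

Run:
```python
from h import *
d=snap('scene','s3'); s=state(); print(s['eef_pos'],s['ft_force'],s['grip_width'],s['wrist_torque'])
im=d['image'][:,:,::-1]
cv2.imwrite('pics/c5.png',cv2.resize(im[80:170,230:320],(600,600),interpolation=cv2.INTER_CUBIC))
```

```text
[0.54882303 0.19811799 0.16458914] [ 0.21299359 -5.15221716  0.90506271] 0.010078287814834976 [-0.86453185  0.0720421  -0.01472729]
```

View pics/c5.png

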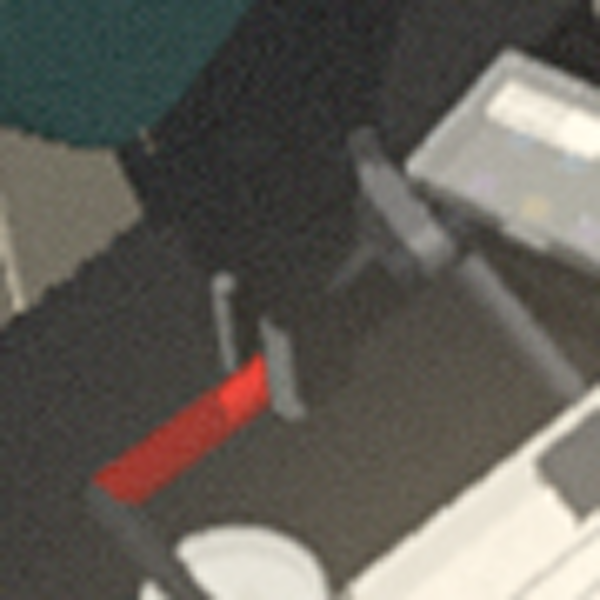

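The grip is good now: the fingers straddle the bar at (275,360) with the tips below it. Next is the arc table.

Run:
```python
import numpy as np
for t0 in(.54,):
  for t in list(np.arange(.54,1.12,.04)): print(round(t,3),(190*np.array([.0768*(np.cos(t)-np.cos(t0)),.997*(np.cos(t)-np.cos(t0)),np.sin(t)-np.sin(t0)])).round(1))
```

```text
0.54 [0. 0. 0.]
0.58 [-0.3 -4.   6.4]
0.62 [-0.6 -8.3 12.7]
0.66 [ -1.  -12.8  18.8]
0.7 [ -1.4 -17.6  24.7]
0.74 [ -1.7 -22.6  30.4]
0.78 [ -2.1 -27.8  35.9]
0.82 [ -2.6 -33.2  41.2]
0.86 [ -3.  -38.9  46.3]
0.9 [ -3.4 -44.7  51.1]
0.94 [ -3.9 -50.8  55.8]
0.98 [ -4.4 -57.   60.1]
1.02 [ -4.9 -63.3  64.2]
1.06 [ -5.4 -69.9  68.1]
1.1 [ -5.9 -76.6  71.6]
```

Emit:
arm_command --rows '[{"xyz":[0,-1.5,0],"dr":[0,0,0],"claw":1},{"xyz":[0,-1.5,0],"dr":[0,0,0],"claw":1},{"xyz":[0,-3,3.2],"dr":[0,0,0],"claw":1},{"xyz":[-0.3,-5,6.4],"dr":[0,0,0],"claw":1},{"xyz":[-0.5,-7,9.6],"dr":[0,0,0],"claw":1},{"xyz":[-0.6,-9,12.7],"dr":[0,0,0],"claw":1},{"xyz":[-0.6,-9,12.7],"dr":[0,0,0],"claw":1},{"xyz":[-0.6,-9,12.7],"dr":[0,0,0],"claw":1}]'

```text
time: 5.3
eef_pos: [0.5482, 0.1901, 0.1772]
tcp_rot: [0.038, 0.999, 0.001, 0.0]
ft_force: [0.8, 6.6, -0.3]
grip_width: 0.0104
finger_force: 39.5
```

Emit:
arm_command --rows '[{"xyz":[-0.4,-3,6.1],"dr":[0,0,0],"claw":1},{"xyz":[-0.8,-8,12],"dr":[0,0,0],"claw":1},{"xyz":[-1,-13,17.7],"dr":[0,0,0],"claw":1},{"xyz":[-1.5,-18.4,23.2],"dr":[0,0,0],"claw":1},{"xyz":[-1.5,-18.4,23.2],"dr":[0,0,0],"claw":1},{"xyz":[-1.5,-18.4,23.2],"dr":[0,0,0],"claw":1}]'

```text
time: 5.9
eef_pos: [0.5468, 0.1716, 0.2006]
tcp_rot: [0.038, 0.999, 0.001, 0.0]
ft_force: [1.5, 7.1, 2.8]
grip_width: 0.0097
finger_force: 40.0
```

Emit:
arm_command --rows '[{"xyz":[-0.2,-2,3],"dr":[0,0,0],"claw":1},{"xyz":[-0.5,-4.4,6],"dr":[0,0,0],"claw":1},{"xyz":[-0.5,-4.4,6],"dr":[0,0,0],"claw":1},{"xyz":[-0.5,-4.4,6],"dr":[0,0,0],"claw":1}]'

```text
time: 6.3
eef_pos: [0.5463, 0.1665, 0.206]
tcp_rot: [0.038, 0.999, -0.0, 0.0]
ft_force: [5.3, 1.9, -2.6]
grip_width: 0.01
finger_force: 39.3
```

Emit:
arm_command --rows '[{"xyz":[0.3,-1.5,1.4],"dr":[0,0,0],"claw":1},{"xyz":[0.3,-3,2.6],"dr":[0,0,0],"claw":1},{"xyz":[0.3,-3,2.6],"dr":[0,0,0],"claw":1},{"xyz":[0.3,-3,2.6],"dr":[0,0,0],"claw":1}]'

```text
time: 6.7
eef_pos: [0.5461, 0.1636, 0.2089]
tcp_rot: [0.038, 0.999, 0.0, -0.0]
ft_force: [-2.7, 3.9, -0.9]
grip_width: 0.0098
finger_force: 39.4
```

Emit:
arm_command --rows '[{"xyz":[-0.2,-1.5,1.4],"dr":[0,0,0],"claw":1},{"xyz":[-0.2,-2.9,2.7],"dr":[0,0,0],"claw":1},{"xyz":[-0.2,-2.9,2.7],"dr":[0,0,0],"claw":1},{"xyz":[-0.2,-2.9,2.7],"dr":[0,0,0],"claw":1}]'

```text
time: 7.1
eef_pos: [0.5459, 0.1607, 0.2117]
tcp_rot: [0.038, 0.999, 0.0, -0.0]
ft_force: [-4.6, 3.5, -0.8]
grip_width: 0.0102
finger_force: 39.3
```

Emit:
arm_command --rows '[{"xyz":[-0.5,-1.5,1.3],"dr":[0,0,0],"claw":1},{"xyz":[-0.5,-3,2.7],"dr":[0,0,0],"claw":1},{"xyz":[-0.5,-3,2.7],"dr":[0,0,0],"claw":1},{"xyz":[-0.5,-3,2.7],"dr":[0,0,0],"claw":1}]'

```text
time: 7.5
eef_pos: [0.5457, 0.1576, 0.2145]
tcp_rot: [0.038, 0.999, 0.0, 0.0]
ft_force: [-3.2, 3.9, 0.5]
grip_width: 0.0102
finger_force: 39.3
```

Emit:
arm_command --rows '[{"xyz":[-0.4,-1.5,1.4],"dr":[0,0,0],"claw":1},{"xyz":[-0.4,-3,2.7],"dr":[0,0,0],"claw":1},{"xyz":[-0.4,-3,2.7],"dr":[0,0,0],"claw":1},{"xyz":[-0.4,-3,2.7],"dr":[0,0,0],"claw":1}]'

```text
time: 7.9
eef_pos: [0.5454, 0.1546, 0.2171]
tcp_rot: [0.038, 0.999, 0.0, 0.0]
ft_force: [0.9, 3.6, -0.7]
grip_width: 0.01
finger_force: 39.2
```

Emit:
arm_command --rows '[{"xyz":[-0.3,-1.5,1.3],"dr":[0,0,0],"claw":1},{"xyz":[-0.3,-3.1,2.5],"dr":[0,0,0],"claw":1},{"xyz":[-0.3,-3.1,2.5],"dr":[0,0,0],"claw":1},{"xyz":[-0.3,-3.1,2.5],"dr":[0,0,0],"claw":1}]'

```text
time: 8.3
eef_pos: [0.5451, 0.1515, 0.2197]
tcp_rot: [0.038, 0.999, 0.0, 0.0]
ft_force: [3.5, 3.6, 1.1]
grip_width: 0.01
finger_force: 39.3
```

Emit:
arm_command --rows '[{"xyz":[-0.1,-1.6,1.3],"dr":[0,0,0],"claw":1},{"xyz":[-0.1,-3.1,2.5],"dr":[0,0,0],"claw":1},{"xyz":[-0.1,-3.1,2.5],"dr":[0,0,0],"claw":1},{"xyz":[-0.1,-3.1,2.5],"dr":[0,0,0],"claw":1}]'

```text
time: 8.7
eef_pos: [0.5449, 0.1485, 0.222]
tcp_rot: [0.038, 0.999, 0.0, -0.0]
ft_force: [1.3, 4.3, -0.2]
grip_width: 0.0102
finger_force: 39.3
```

Emit:
arm_command --rows '[{"xyz":[-0.2,-1.2,1],"dr":[0,0,0],"claw":1},{"xyz":[-0.2,-2.4,1.9],"dr":[0,0,0],"claw":1},{"xyz":[-0.2,-2.4,1.9],"dr":[0,0,0],"claw":1},{"xyz":[-0.2,-2.4,1.9],"dr":[0,0,0],"claw":1}]'

```text
time: 9.1
eef_pos: [0.5447, 0.1461, 0.224]
tcp_rot: [0.038, 0.999, 0.0, 0.0]
ft_force: [0.9, 3.8, 1.4]
grip_width: 0.0098
finger_force: 39.2
```

Emit:
arm_command --rows '[{"xyz":[-0.3,-1.6,1.2],"dr":[0,0,0],"claw":1},{"xyz":[-0.3,-3.2,2.3],"dr":[0,0,0],"claw":1},{"xyz":[-0.3,-3.2,2.3],"dr":[0,0,0],"claw":1},{"xyz":[-0.3,-3.2,2.3],"dr":[0,0,0],"claw":1}]'

```text
time: 9.5
eef_pos: [0.5445, 0.1431, 0.2261]
tcp_rot: [0.038, 0.999, 0.0, 0.0]
ft_force: [3.3, 5.8, 0.5]
grip_width: 0.0097
finger_force: 39.3
```

Emit:
arm_command --rows '[{"xyz":[0,-1.2,1],"dr":[0,0,0],"claw":1},{"xyz":[0,-1.2,1],"dr":[0,0,0],"claw":1},{"xyz":[0,-1.2,1],"dr":[0,0,0],"claw":1}]'

```text
time: 9.8
eef_pos: [0.5444, 0.142, 0.227]
tcp_rot: [0.038, 0.999, 0.0, -0.0]
ft_force: [2.8, 6.9, -1.2]
grip_width: 0.0102
finger_force: 39.2
```

The stop has been met; excess is about 3.8 N. Finer steps from here.

Emit:
arm_command --rows '[{"xyz":[0,-1,0.8],"dr":[0,0,0],"claw":1},{"xyz":[0,-1,0.8],"dr":[0,0,0],"claw":1},{"xyz":[0,-1,0.8],"dr":[0,0,0],"claw":1}]'

```text
time: 10.1
eef_pos: [0.5443, 0.1411, 0.2276]
tcp_rot: [0.038, 0.999, 0.0, -0.0]
ft_force: [3.5, 8.2, -1.7]
grip_width: 0.0099
finger_force: 39.2
```

Emit:
arm_command --rows '[{"xyz":[0,-1,0.8],"dr":[0,0,0],"claw":1},{"xyz":[0,-1,0.8],"dr":[0,0,0],"claw":1},{"xyz":[0,-1,0.8],"dr":[0,0,0],"claw":1}]'

```text
time: 10.4
eef_pos: [0.5442, 0.1403, 0.2282]
tcp_rot: [0.038, 0.999, 0.0, -0.0]
ft_force: [3.4, 9.2, -3.1]
grip_width: 0.0099
finger_force: 39.2
```

Run:
```python
from h import *
d=snap('scene','s4'); s=state(); print(s['eef_pos'],s['ft_force'])
def yel(im):
    im=im.astype(int); m=(im[...,0]>130)&(im[...,1]>110)&(im[...,2]<70); m[:225]=0;m[:,:230]=0;m[:,270:]=0; v,u=np.nonzero(m); return len(u),u.mean(),v.mean()
for f in('scene0','s1','s3','s4'): print(f,yel(np.load(f+'.npz')['im']))
```

```text
[0.54428016 0.14023897 0.2282175 ] [ 3.2164376   8.59885531 -3.56691841]
scene0 (128, np.float64(244.765625), np.float64(236.5078125))
s1 (124, np.float64(244.69354838709677), np.float64(236.46774193548387))
s3 (130, np.float64(244.57692307692307), np.float64(236.41538461538462))
s4 (98, np.float64(235.8265306122449), np.float64(228.94897959183675))
```

The yellow weight has moved by about 12 px. I'll check whether the pawl is fully out.

Run:
```python
from h import *
a=np.load('s3.npz')['im'][205:275,205:275,::-1];b=np.load('s4.npz')['im'][205:275,205:275,::-1]
cv2.imwrite('pics/c6.png',cv2.resize(cv2.hconcat([a,b]),(800,400),interpolation=2))
```

```text
(no output)
```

View pics/c6.png

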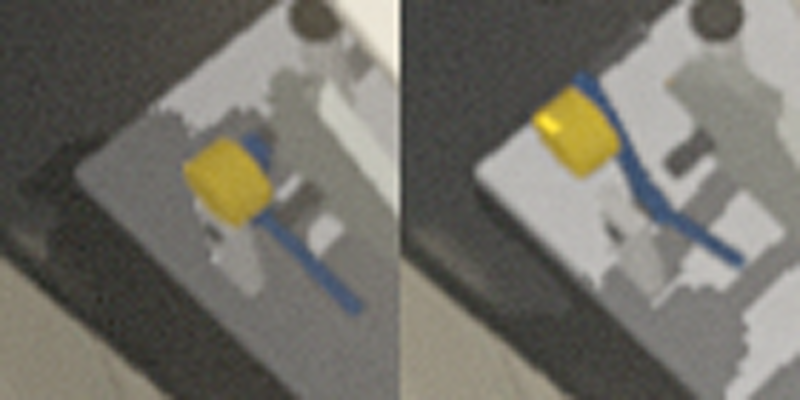

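The pawl is thrown: the weight has swung over from (228,180) to (577,132) in the side-by-side picture. Next I'll fit the arc from the measured points and work out the lowering.

Run:
```python
import numpy as np
from scipy.optimize import least_squares
P=np.array([[.1981,.1646],[.1901,.1772],[.1716,.2006],[.1665,.206],[.1636,.2089],[.1607,.2117],[.1576,.2145],[.1546,.2171],[.1515,.2197],[.1485,.222],[.1461,.224],[.1431,.2261],[.142,.227],[.1411,.2276],[.1403,.2282]])*1e3
R=190*.997
f=lambda q:np.hypot((P[:,0]-q[0])/.997,P[:,1]-q[1])-190
r=least_squares(f,[34,90]); y0,z0=r.x; print(r.x,f(r.x).round(2))
th=lambda p:np.arctan2(p[1]-z0,(p[0]-y0)/.997); print([round(th(p),3) for p in P])
t0=th(P[-1])
for t in [t0]+list(np.arange(.96,-.05,-.04)): print(round(t,3),(190*np.array([.0768*(np.cos(t)-np.cos(t0)),.997*(np.cos(t)-np.cos(t0)),np.sin(t)-np.sin(t0)])).round(1).tolist())
```

```text
[32.54022665 71.82392521] [ 0.22 -0.06 -0.16 -0.11 -0.08 -0.03 -0.02 -0.02  0.01 -0.05  0.08 -0.
  0.09  0.06  0.09]
[np.float64(0.509), np.float64(0.588), np.float64(0.746), np.float64(0.785), np.float64(0.806), np.float64(0.828), np.float64(0.85), np.float64(0.871), np.float64(0.892), np.float64(0.912), np.float64(0.928), np.float64(0.948), np.float64(0.955), np.float64(0.961), np.float64(0.966)]
0.966 [0.0, 0.0, 0.0]
0.96 [0.1, 0.9, -0.7]
0.92 [0.5, 7.1, -5.1]
0.88 [1.0, 13.0, -9.9]
0.84 [1.4, 18.7, -14.8]
0.8 [1.9, 24.3, -20.0]
0.76 [2.3, 29.6, -25.4]
0.72 [2.7, 34.7, -31.0]
0.68 [3.0, 39.6, -36.8]
0.64 [3.4, 44.2, -42.8]
0.6 [3.7, 48.6, -49.0]
0.56 [4.1, 52.8, -55.4]
0.52 [4.4, 56.7, -61.9]
0.48 [4.6, 60.3, -68.6]
0.44 [4.9, 63.7, -75.4]
0.4 [5.1, 66.8, -82.3]
0.36 [5.4, 69.6, -89.4]
0.32 [5.6, 72.1, -96.5]
0.28 [5.7, 74.3, -103.8]
0.24 [5.9, 76.3, -111.1]
0.2 [6.0, 77.9, -118.6]
0.16 [6.1, 79.3, -126.0]
0.12 [6.2, 80.4, -133.6]
0.08 [6.2, 81.1, -141.1]
0.04 [6.3, 81.6, -148.7]
-0.0 [6.3, 81.7, -156.3]
-0.04 [6.3, 81.6, -163.9]
```

Emit:
arm_command --rows '[{"xyz":[0.2,4,-3],"dr":[0,0,0],"claw":1},{"xyz":[0.5,7.1,-5.1],"dr":[0,0,0],"claw":1},{"xyz":[1,13,-9.9],"dr":[0,0,0],"claw":1},{"xyz":[1.4,18.7,-14.8],"dr":[0,0,0],"claw":1},{"xyz":[1.9,24.3,-20],"dr":[0,0,0],"claw":1},{"xyz":[2.3,29.6,-25.4],"dr":[0,0,0],"claw":1},{"xyz":[2.7,34.7,-31],"dr":[0,0,0],"claw":1},{"xyz":[3,39.6,-36.8],"dr":[0,0,0],"claw":1},{"xyz":[3,39.6,-36.8],"dr":[0,0,0],"claw":1},{"xyz":[3,39.6,-36.8],"dr":[0,0,0],"claw":1}]'

```text
time: 11.45
eef_pos: [0.5474, 0.1798, 0.1915]
tcp_rot: [0.038, 0.999, 0.0, -0.0]
ft_force: [-0.3, 5.1, 2.2]
grip_width: 0.0097
finger_force: 41.4
```

Emit:
arm_command --rows '[{"xyz":[0.4,5,-5.8],"dr":[0,0,0],"claw":1},{"xyz":[0.7,9.4,-12],"dr":[0,0,0],"claw":1},{"xyz":[1,13.6,-18.4],"dr":[0,0,0],"claw":1},{"xyz":[1.3,17.5,-25],"dr":[0,0,0],"claw":1},{"xyz":[1.6,21.1,-31.6],"dr":[0,0,0],"claw":1},{"xyz":[1.9,24.5,-38.4],"dr":[0,0,0],"claw":1},{"xyz":[2.1,27.6,-45.3],"dr":[0,0,0],"claw":1},{"xyz":[2.3,30.4,-52.4],"dr":[0,0,0],"claw":1},{"xyz":[2.5,32.9,-59.6],"dr":[0,0,0],"claw":1},{"xyz":[2.5,32.9,-59.6],"dr":[0,0,0],"claw":1},{"xyz":[2.5,32.9,-59.6],"dr":[0,0,0],"claw":1}]'

```text
time: 12.55
eef_pos: [0.55, 0.2129, 0.132]
tcp_rot: [0.038, 0.999, 0.001, 0.0]
ft_force: [0.2, 8.3, 1.8]
grip_width: 0.0099
finger_force: 43.2
```

Emit:
arm_command --rows '[{"xyz":[0.1,3.2,-7],"dr":[0,0,0],"claw":1},{"xyz":[0.3,5.2,-14.3],"dr":[0,0,0],"claw":1},{"xyz":[0.4,6.8,-21.8],"dr":[0,0,0],"claw":1},{"xyz":[0.5,8.2,-29.2],"dr":[0,0,0],"claw":1},{"xyz":[0.6,9.3,-36.8],"dr":[0,0,0],"claw":1},{"xyz":[0.6,10,-44.3],"dr":[0,0,0],"claw":1},{"xyz":[0.6,10,-44.3],"dr":[0,0,0],"claw":1},{"xyz":[0.6,10,-44.3],"dr":[0,0,0],"claw":1}]'

```text
time: 13.35
eef_pos: [0.5508, 0.2231, 0.0873]
tcp_rot: [0.038, 0.999, 0.001, 0.0]
ft_force: [4.0, 9.9, -1.7]
grip_width: 0.01
finger_force: 43.8
```

Emit:
arm_command --rows '[{"xyz":[0,1.8,-4],"dr":[0,0,0],"claw":1},{"xyz":[0,2.1,-8],"dr":[0,0,0],"claw":1},{"xyz":[0,2.3,-11.5],"dr":[0,0,0],"claw":1},{"xyz":[0,2.3,-14],"dr":[0,0,0],"claw":1},{"xyz":[0,2.3,-14],"dr":[0,0,0],"claw":1},{"xyz":[0,2.3,-14],"dr":[0,0,0],"claw":1}]'

```text
time: 13.95
eef_pos: [0.5507, 0.2242, 0.0733]
tcp_rot: [0.038, 0.999, -0.0, 0.0]
ft_force: [5.6, 0.8, -0.7]
grip_width: 0.0101
finger_force: 43.5
```

Not yet on the rests, so down a little more until force builds.

Emit:
arm_command --rows '[{"xyz":[-0.5,0,-1.5],"dr":[0,0,0],"claw":1},{"xyz":[-0.5,0,-3],"dr":[0,0,0],"claw":1},{"xyz":[-0.5,0,-3],"dr":[0,0,0],"claw":1},{"xyz":[-0.5,0,-3],"dr":[0,0,0],"claw":1}]'

```text
time: 14.35
eef_pos: [0.5508, 0.2243, 0.0706]
tcp_rot: [0.038, 0.999, 0.0, 0.001]
ft_force: [8.2, 1.3, -1.8]
grip_width: 0.01
finger_force: 43.1
```

Emit:
arm_command --rows '[{"xyz":[1,0,-1.5],"dr":[0,0,0],"claw":1},{"xyz":[1.5,0,-3],"dr":[0,0,0],"claw":1},{"xyz":[1.5,0,-3],"dr":[0,0,0],"claw":1},{"xyz":[1.5,0,-3],"dr":[0,0,0],"claw":1}]'

```text
time: 14.75
eef_pos: [0.5508, 0.2243, 0.0675]
tcp_rot: [0.038, 0.999, -0.0, -0.001]
ft_force: [-5.3, 0.6, -0.9]
grip_width: 0.01
finger_force: 43.1
```

Run:
```python
from h import *
d=snap('scene','s5'); s=state(); print(s['eef_pos'],s['ft_force'])
im=d['image'][:,:,::-1]
a=cv2.resize(im[70:270,205:405],(600,600),interpolation=2); cv2.imwrite('pics/c7.png',a)
```

```text
[0.55080933 0.22432982 0.06750462] [-5.82251583  0.16616227 -2.56229443]
```

View pics/c7.png

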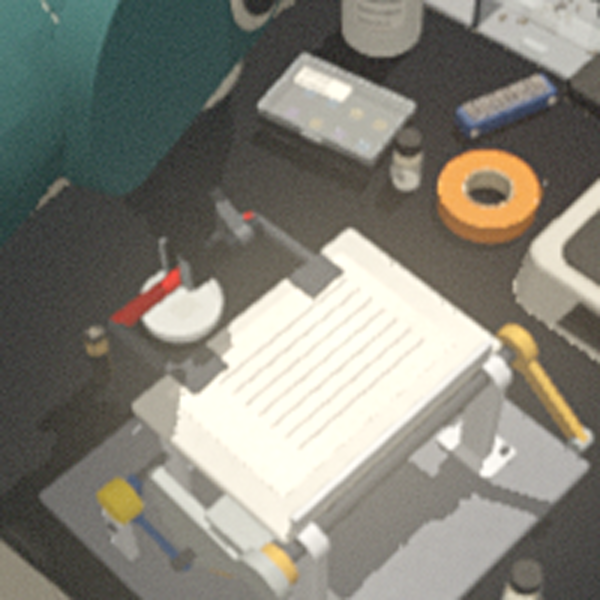

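The pawl has tipped back in: the weight is at about (245,237) px again. The board is nearly flat. Down until the rests carry it.

Emit:
arm_command --rows '[{"xyz":[-0.7,0,-1.5],"dr":[0,0,0],"claw":1},{"xyz":[-0.7,0,-3],"dr":[0,0,0],"claw":1},{"xyz":[-0.7,0,-3],"dr":[0,0,0],"claw":1},{"xyz":[-0.7,0,-3],"dr":[0,0,0],"claw":1}]'

```text
time: 15.2
eef_pos: [0.551, 0.2244, 0.0667]
tcp_rot: [0.038, 0.999, 0.0, 0.0]
ft_force: [-10.4, -3.0, 16.1]
grip_width: 0.0102
finger_force: 44.9
```

Flat on the rests, with 16 N of upward reaction. Now I'll ease off and raise to just past notch 2 (about 0.40).

Emit:
arm_command --rows '[{"xyz":[-0.8,0,2],"dr":[0,0,0],"claw":1},{"xyz":[-0.8,0,2],"dr":[0,0,0],"claw":1},{"xyz":[-0.8,-0.2,8],"dr":[0,0,0],"claw":1},{"xyz":[-0.8,-0.9,17],"dr":[0,0,0],"claw":1},{"xyz":[-0.8,-1.9,26],"dr":[0,0,0],"claw":1},{"xyz":[-0.9,-3.4,35],"dr":[0,0,0],"claw":1},{"xyz":[-1,-5.1,43.5],"dr":[0,0,0],"claw":1},{"xyz":[-1.2,-7.4,52],"dr":[0,0,0],"claw":1},{"xyz":[-1.4,-9.8,60],"dr":[0,0,0],"claw":1},{"xyz":[-1.6,-12.4,68],"dr":[0,0,0],"claw":1},{"xyz":[-1.7,-14.5,75],"dr":[0,0,0],"claw":1},{"xyz":[-1.7,-14.5,75],"dr":[0,0,0],"claw":1},{"xyz":[-1.7,-14.5,75],"dr":[0,0,0],"claw":1}]'

```text
time: 16.5
eef_pos: [0.5496, 0.2106, 0.1401]
tcp_rot: [0.038, 0.999, 0.001, 0.001]
ft_force: [5.8, 6.1, -0.5]
grip_width: 0.0099
finger_force: 41.5
```

Emit:
arm_command --rows '[{"xyz":[0.5,1.5,-1.5],"dr":[0,0,0],"claw":1},{"xyz":[0.5,2,-3],"dr":[0,0,0],"claw":1},{"xyz":[0.5,2.4,-4.5],"dr":[0,0,0],"claw":1},{"xyz":[0.5,2.4,-5.5],"dr":[0,0,0],"claw":1},{"xyz":[0.5,2.4,-5.5],"dr":[0,0,0],"claw":1}]'

```text
time: 17.0
eef_pos: [0.5499, 0.2123, 0.1356]
tcp_rot: [0.038, 0.999, 0.0, 0.001]
ft_force: [-1.3, -2.9, 9.3]
grip_width: 0.0098
finger_force: 42.5
```

The pawl carries it at about 0.368 (notch 2). Easing off, opening halfway and withdrawing upward.

Emit:
arm_command --rows '[{"xyz":[0,-0.5,1],"dr":[0,0,0],"claw":1},{"xyz":[0,-0.5,1],"dr":[0,0,0],"claw":0},{"xyz":[0,-0.5,1],"dr":[0,0,0],"claw":0},{"xyz":[0,-0.5,1],"dr":[0,0,0],"claw":0},{"xyz":[0,-0.5,1],"dr":[0,0,0],"claw":0},{"xyz":[0,-0.5,1],"dr":[0,0,0],"claw":0},{"xyz":[0,-0.5,10],"dr":[0,0,0],"claw":0},{"xyz":[0,-0.5,25],"dr":[0,0,0],"claw":0},{"xyz":[0,-0.5,50],"dr":[0,0,0],"claw":0},{"xyz":[0,-0.5,90],"dr":[0,0,0],"claw":0},{"xyz":[0,-0.5,130],"dr":[0,0,0],"claw":0},{"xyz":[0,-0.5,130],"dr":[0,0,0],"claw":0},{"xyz":[0,-0.5,130],"dr":[0,0,0],"claw":0}]'

```text
time: 18.3
eef_pos: [0.5499, 0.212, 0.2666]
tcp_rot: [0.038, 0.999, 0.0, 0.001]
ft_force: [-0.2, -0.1, -1.0]
grip_width: 0.0426
finger_force: 0.0
```

Run:
```python
from h import *
d=snap('scene','s6'); s=state(); print(s['eef_pos'],s['ft_force'],s['time'],s['grip_width'])
im=d['image'][:,:,::-1]
cv2.imwrite('pics/c8.png',cv2.resize(im[70:290,200:420],(600,600),interpolation=2))
m=d['image'].astype(int); m=(m[...,0]>90)&(m[...,1]<70)&(m[...,2]<75); m[:90]=0;m[190:]=0;m[:,:225]=0;m[:,320:]=0; v,u=np.nonzero(m)
print(cv2.boxPoints(cv2.minAreaRect(np.c_[u,v].astype(np.float32))).tolist())
for th in(.2,.37,.54):
    b=np.array([.5362,.0336,.108])+.19*np.array([.0768*np.cos(th),.997*np.cos(th),np.sin(th)]); print(th,[proj(d,b+np.array([-.997,.0768,0])*k) .round(1).tolist()for k in(-.06,.06)])
```

```text
[0.5495877  0.21181997 0.26511579] [-0.54140806 -0.02033996 -1.14999531] 18.35 0.04245995717349873
[[240.39596557617188, 156.17633056640625], [289.9046325683594, 119.86995697021484], [294.3872985839844, 125.982666015625], [244.87863159179688, 162.28903198242188]]
0.2 [[290.4, 129.8], [242.5, 166.0]]
0.37 [[293.1, 121.3], [243.5, 158.3]]
0.54 [[297.9, 114.5], [246.7, 152.5]]
```

View pics/c8.png

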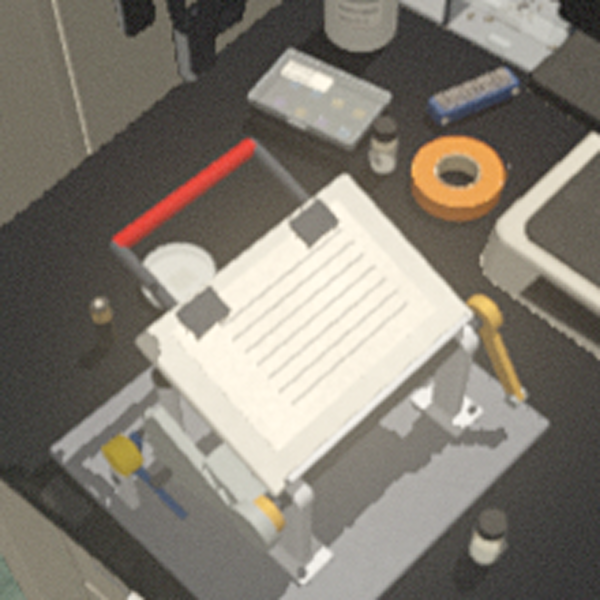

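The bar ends are at (292,123) and (243,159), matching notch 2. The gripper is clear and the dish, battery and vials are undisturbed.

```bash
python3 -c "
from cell import sign_off
print(sign_off())"
```

```text
the job is handed in; nothing more can be done
None
```

I handed the job in at about 18 s with the board propped in notch 2 (tilt about 0.37 rad) and the gripper clear. The pawl was thrown with about 7 N extra at the bar, well under the 15 N limit; the board was then lowered by hand onto its rests, and the vial, dish and battery look undisturbed. I did not see the verdict.

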